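# Reload the cartridge incubator

## Task

The cartridge incubator has finished its run. Turn its selector to the long load line so that the lock bar lifts, pull both spent cartridges straight out of their bays and lay them flat in the steel tray, and slide every fresh cartridge that lies left of the incubator, nose first, into a bay of its own until it comes up against the stop and is fully home. Then lock them in by turning the selector to the two-dot mark; leave the blue-capped bottle standing where it is.

Things in the scene. Friction and masses are not known exactly. Their poses are not given: they have to be found in the camera images.
- incubator: Cartridge incubator, fixed: white hood 332 mm wide, 110 deep, 62 high, behind a dark sill plate. Origin at bench height under the middle of the bays' front face; +x runs into the bays (away from the robot), +y to the left. The sill spans x = -110 to 0 mm, y = -125 to 125 mm; its top, at z = 8 mm, is level with the bay floors. Three bays at y = 82, 0 and -82 mm, any of which may be used.
- lock_bar (a joint): Steel bar, 8 mm thick, across all bays at x = -11 to -3 mm of the incubator, moved by the selector only; value = how far it is lowered (m). 0.010 m per rad of the selector. At 0 its underside is 29.5 mm above the bench and cartridges (18 mm high, on the 8 mm sill) slide under it; at 0.007 and 0.014 (the dots) it bars the bays, or sits in the cross notches of cartridges that are home.
- selector (a joint): Selector knob on the right end of the hood's top, vertical axis; rad, growing clockwise from above. Spring detents: 0 = long white line (load, lock bar up), 0.7 = one dot, 1.4 = two dots (bar down at both). At 0.7 its pointer lies along the incubator's +x, at 0 it is 0.7 rad to the left of that. Range -0.12 to 1.52; about 0.1 N m to leave a detent; let go within 0.2 rad of a mark it clicks in.
- selector_grip (a point): Point on the knob's axis in the middle of its upright grip plate, 84 mm above the bench. The plate is 44 mm long (along the pointer), 12 mm thick and stands from 70 to 92 mm above the bench.
- tray: Open shallow steel tray for spent cartridges, fixed at the right front, 200 mm (its x) by 160 mm (its y), 24 mm high, walls and floor 3 mm; origin under its middle.
- bay_1 (a point): Mouth of the left bay: middle of the bay's floor edge in the front face, 8 mm above the bench, axes as the incubator's. A blind slot 55 mm wide, 21 mm high, with a hidden rigid stop 70 mm inside. On the sill before it two aluminium guides, 10 mm high, lead in: 54 mm apart at the face, flaring to 72 mm at their outer ends 60 mm in front of it.
- bay_2 (a point): Mouth of the middle bay: middle of the bay's floor edge in the front face, 8 mm above the bench, axes as the incubator's. A blind slot 55 mm wide, 21 mm high, with a hidden rigid stop 70 mm inside. On the sill before it two aluminium guides, 10 mm high, lead in: 54 mm apart at the face, flaring to 72 mm at their outer ends 60 mm in front of it.
- bay_3 (a point): Mouth of the right bay: middle of the bay's floor edge in the front face, 8 mm above the bench, axes as the incubator's. A blind slot 55 mm wide, 21 mm high, with a hidden rigid stop 70 mm inside. On the sill before it two aluminium guides, 10 mm high, lead in: 54 mm apart at the face, flaring to 72 mm at their outer ends 60 mm in front of it.
- cartridge_1: Fresh cartridge, white, 120 mm long (x), 50 wide (y), flat body 18 high, about 0.12 kg; origin under its middle, +x to the nose. Grey grip fin at the tail: 10 mm thick (y), x = -60 to -28 mm, from 18 up to 52 mm. Notch across its top, 12 mm deep, at x = -24 to -10 mm. Home, its origin is 10 mm past the bay's mouth and its tail 50 mm out. On the bench left of the incubator; may be absent (None).
- cartridge_2: Fresh cartridge, white, 120 mm long (x), 50 wide (y), flat body 18 high, about 0.12 kg; origin under its middle, +x to the nose. Grey grip fin at the tail: 10 mm thick (y), x = -60 to -28 mm, from 18 up to 52 mm. Notch across its top, 12 mm deep, at x = -24 to -10 mm. Home, its origin is 10 mm past the bay's mouth and its tail 50 mm out. On the bench left of the incubator; may be absent (None).
- cartridge_3: Fresh cartridge, white, 120 mm long (x), 50 wide (y), flat body 18 high, about 0.12 kg; origin under its middle, +x to the nose. Grey grip fin at the tail: 10 mm thick (y), x = -60 to -28 mm, from 18 up to 52 mm. Notch across its top, 12 mm deep, at x = -24 to -10 mm. Home, its origin is 10 mm past the bay's mouth and its tail 50 mm out. On the bench left of the incubator; may be absent (None).
- spent_1: Spent cartridge, just like the fresh ones in shape, size, origin and axes. At the start it sits home in the left bay, under the lowered lock bar; two of the three spent cartridges are present, the third is None.
- spent_2: Spent cartridge, just like the fresh ones in shape, size, origin and axes. At the start it sits home in the middle bay, under the lowered lock bar; two of the three spent cartridges are present, the third is None.
- spent_3: Spent cartridge, just like the fresh ones in shape, size, origin and axes. At the start it sits home in the right bay, under the lowered lock bar; two of the three spent cartridges are present, the third is None.
- bottle_c: White reagent bottle with a blue cap, 48 mm wide and 105 mm high, origin under its middle; a loose bystander.

How it is judged:
On the way, in this order (a step that is already met when the one before it is completed fails the run):
1. the selector is turned to the load line (0) and the lock bar is up (value of joint selector between -0.12 and 0.12 rad), for 0.2 s.
2. every spent cartridge lies in the tray and every fresh cartridge is home in a bay, the selector still at the load line (all of step 1 and x of cartridge_1 in the frame of incubator between 0.006 and 0.014 m and z of cartridge_1 in the frame of incubator between 0.004 and 0.012 m and angle between the x axis of each of cartridge_1, cartridge_2, cartridge_3 and the x axis of incubator, either way round below 0.1 rad and (y of cartridge_1 in the frame of incubator between 0.074 and 0.09 m or y of cartridge_1 in the frame of incubator between -0.008 and 0.008 m or y of cartridge_1 in the frame of incubator between -0.09 and -0.074 m) and x of cartridge_2 in the frame of incubator between 0.006 and 0.014 m and z of cartridge_2 in the frame of incubator between 0.004 and 0.012 m and (y of cartridge_2 in the frame of incubator between 0.074 and 0.09 m or y of cartridge_2 in the frame of incubator between -0.008 and 0.008 m or y of cartridge_2 in the frame of incubator between -0.09 and -0.074 m) and x of cartridge_3 in the frame of incubator between 0.006 and 0.014 m and z of cartridge_3 in the frame of incubator between 0.004 and 0.012 m and (y of cartridge_3 in the frame of incubator between 0.074 and 0.09 m or y of cartridge_3 in the frame of incubator between -0.008 and 0.008 m or y of cartridge_3 in the frame of incubator between -0.09 and -0.074 m) and x of spent_1 in the frame of tray between -0.06 and 0.06 m and y of spent_1 in the frame of tray between -0.07 and 0.07 m and z of each of spent_1, spent_2, spent_3 in the frame of tray below 0.012 m and angle between each of spent_1, spent_2, spent_3's own z axis and vertical below 0.15 rad and x of spent_2 in the frame of tray between -0.06 and 0.06 m and y of spent_2 in the frame of tray between -0.07 and 0.07 m and x of spent_3 in the frame of tray between -0.06 and 0.06 m and y of spent_3 in the frame of tray between -0.07 and 0.07 m), for 0.2 s.
3. the selector is at the two-dot mark (value of joint selector between 1.28 and 1.52 rad), for 0.2 s.
At the end, for the whole second after the job is handed in: Selector at the two-dot mark (1.4 rad, within 0.12); every fresh cartridge straight in a bay of its own (within 0.1 rad), its nose within 4 mm of the stop (origin at 6 to 14 mm in the incubator's x); each spent cartridge flat (within 0.15 rad) on the tray's floor; all at rest (all of step 3 and x of cartridge_1 in the frame of incubator between 0.006 and 0.014 m and z of cartridge_1 in the frame of incubator between 0.004 and 0.012 m and angle between the x axis of each of cartridge_1, cartridge_2, cartridge_3 and the x axis of incubator, either way round below 0.1 rad and (y of cartridge_1 in the frame of incubator between 0.074 and 0.09 m or y of cartridge_1 in the frame of incubator between -0.008 and 0.008 m or y of cartridge_1 in the frame of incubator between -0.09 and -0.074 m) and x of cartridge_2 in the frame of incubator between 0.006 and 0.014 m and z of cartridge_2 in the frame of incubator between 0.004 and 0.012 m and (y of cartridge_2 in the frame of incubator between 0.074 and 0.09 m or y of cartridge_2 in the frame of incubator between -0.008 and 0.008 m or y of cartridge_2 in the frame of incubator between -0.09 and -0.074 m) and x of cartridge_3 in the frame of incubator between 0.006 and 0.014 m and z of cartridge_3 in the frame of incubator between 0.004 and 0.012 m and (y of cartridge_3 in the frame of incubator between 0.074 and 0.09 m or y of cartridge_3 in the frame of incubator between -0.008 and 0.008 m or y of cartridge_3 in the frame of incubator between -0.09 and -0.074 m) and x of spent_1 in the frame of tray between -0.06 and 0.06 m and y of spent_1 in the frame of tray between -0.07 and 0.07 m and z of each of spent_1, spent_2, spent_3 in the frame of tray below 0.012 m and angle between each of spent_1, spent_2, spent_3's own z axis and vertical below 0.15 rad and x of spent_2 in the frame of tray between -0.06 and 0.06 m and y of spent_2 in the frame of tray between -0.07 and 0.07 m and x of spent_3 in the frame of tray between -0.06 and 0.06 m and y of spent_3 in the frame of tray between -0.07 and 0.07 m and linear speed of each of cartridge_1, cartridge_2, cartridge_3, spent_1, spent_2, spent_3 below 0.02 m/s); the robot touches nothing.
It fails at once if the bottle is moved more than 30 mm or tipped over (distance of bottle_c from where it was at the start of the episode above 0.03 m or angle between bottle_c's own z axis and vertical above 0.6 rad).
Of cartridge_1, cartridge_2, cartridge_3 only 2 to 3 are there at a start; the rules pass over those that are not, and their reading is None.
Of spent_1, spent_2, spent_3 only 2 to 2 are there at a start; the rules pass over those that are not, and their reading is None.
At some moment in a run one of cartridge_1, cartridge_2, cartridge_3 may be knocked a few centimetres aside while the robot is not near it.
Once in a run the grip may slacken for a moment while it holds something.
It also fails if it takes over 210 s, if anything falls off the work surface, if the arm or the gripper's body presses on something with over 40 N, if the wrist force passes 120 N, or if a joint passes its speed limit or range.

## Robot

A 6-joint arm with a two-finger parallel gripper is mounted at the origin on the work surface; the furniture and walls round the work are solid. World frame = base frame: x ahead of the robot, y to its left, z up, the work surface at z = 0. Lengths are in m, angles in rad, forces in N, time in s.
With the tool pointing down it reaches from about 0.275 to 1 m from the base axis. Payload 8.4 kg.
Tool frame: the origin (TCP) lies on the centre line of the jaws, within the pads' length; the fingertips stand 17 mm ahead of it and the grasp point (between the pads) lies 2 mm behind it (bot.tcp_to_tips is the z of the fingertips in the tool frame, in m); z points along the fingers, y is the line along which they close (so a half turn about z gives the same grasp; the last joint's range is limited). The gripper opens to 85 mm and grips with 20 to 120 N. Pads are 22 mm wide; open, the fingers measure 114 mm over their backs; the gripper's body (76 mm by 85 mm) begins 54 mm behind the grasp point. The pads swing forward as they close: fully open they stand 13 mm farther back than shut.
Start: joints at [1.12, 0.353, 1.633, -0, 1.155, -0.002], TCP at [0.271, 0.563, 0.248] pointing down, gripper open.
Joint ranges: [-2.63, 2.63], [-0.92, 2.1], [0.06, 2.66], [-1.3, 4.44], [0, 2.69], [-3.02, 3.02]. Speed limits (rad/s): [2.22, 2.22, 2.79, 3.14, 3.14, 3.14].

## Interface

Orientations are given as a unit quaternion [x, y, z, w].
In Python, from workcell import bot gives the robot as it stands. Calls block until the motion is done:
- bot.reach(position, orientation): joint-space move of the TCP to a pose.
- bot.servo_line(position, ori=None, velocity=0.15): straight line of the TCP; ori=None keeps the orientation; velocity is the mean speed in m/s.
- bot.goto_joints(angles): joint-space move.
- bot.move_gripper(opening, strength=None): finger opening in m; strength is the grip in N (None keeps the last); returns when the fingers have stopped.
- bot.dwell(seconds).
- bot.solve_ik(position, orientation): joint angles nearest the present ones, or None.
- bot.get_obs(): the state.
- bot.read_camera(name): name is "scene" or "top" or "wrist"; returns a dict with "frame" (400x640x3 uint8, red, green, blue), "intrinsics" (3x3 intrinsics, pixels), "view" (4x4, takes a point from world to camera coordinates). Camera axes: x right, y down, z forward; pixel columns grow to the right and rows downward; lengths in m; the calibration is good to about 2 mm. A picture is of the moment at which its call begins. There is no depth.
A pose or a line that the arm cannot do raises bot.IKError and nothing moves.
- bot.hand_in(): hands the job in; it is judged then, once.
The state is a dict: "time_s": time; "joint_pos": joint angles; "joint_vel": joint speeds; "joint_efforts": joint torques, N m; "position": TCP position; "orientation": TCP orientation; "wrist_force": force on the tool from outside, world axes, zero at the start; "ft_torque": the same for the moment, N m; "gripper_width": finger opening in m; "grip_force": force on a finger pad.
Only numpy, scipy, OpenCV 4.12 (cv2) and the standard library are available. Lean on these libraries where they do the work, as an engineer would, in place of code of your own. Each camera call takes 0.05 s, during which the arm holds its last target. There are 200 camera calls.

## Working session

There is one attempt and no reset: what is moved stays moved. The work goes in short steps, each a Python script; the robot and the scene stay as the last script left them, time stands still between calls to the robot, and variables do not carry over. Pictures are saved under pics/ and viewed, at most 14 in all, crops included, and the job is handed in when it is done.

```bash
mkdir -p pics; ls; python3 - <<'E'
from workcell import bot
import cv2
for n in("top","scene"):
    c=bot.read_camera(n); cv2.imwrite(f"pics/{n}0.png",c["frame"][:,:,::-1]); print(n,c["intrinsics"].tolist(),c["view"].round(4).tolist())
o=bot.get_obs();print(o["time_s"],o["orientation"],bot.tcp_to_tips)
E
```

```text
pics
workcell.py
top [[515.9339960849353, 0.0, 317.1724657686619], [0.0, 515.9339960849353, 201.65421710414557], [0.0, 0.0, 1.0]] [[0.0274, -0.9996, -0.0031, 0.0119], [-0.9795, -0.0263, -0.1995, 0.5645], [0.1994, 0.0085, -0.9799, 1.4435], [0.0, 0.0, 0.0, 1.0]]
scene [[496.1866363200875, 0.0, 321.0499965908659], [0.0, 496.1866363200875, 199.10179888161738], [0.0, 0.0, 1.0]] [[-0.8922, -0.4512, -0.0175, 0.5061], [-0.2207, 0.4696, -0.8548, 0.1618], [0.3939, -0.7589, -0.5186, 1.6339], [0.0, 0.0, 0.0, 1.0]]
0.1 [ 2.22504834e-01  9.74931363e-01 -6.42858415e-04 -1.49807296e-04] 0.017
```

View pics/top0.png

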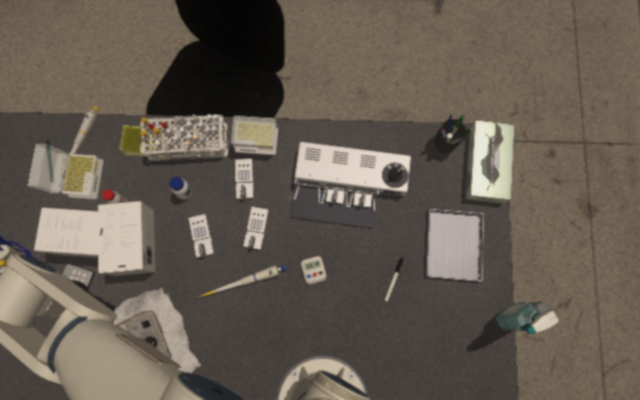

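View pics/scene0.png

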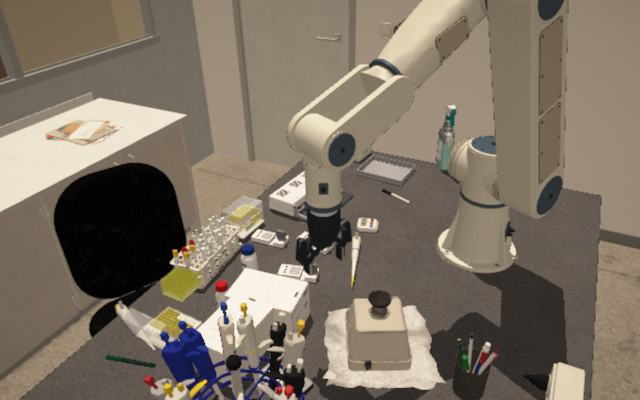

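```bash
cat > h.py <<'E'
import numpy as np, cv2
from workcell import bot
from scipy.spatial.transform import Rotation as R
def pix(c,p):
    q=c["view"]@np.append(p,1); q=c["intrinsics"]@q[:3]; return q[:2]/q[2]
def ray(c,uv,z):
    V=c["view"];Rm=V[:3,:3];o=-Rm.T@V[:3,3]
    d=Rm.T@np.linalg.solve(c["intrinsics"],[uv[0],uv[1],1]); return o+d*(z-o[2])/d[2]
def down(a):  # tool z down, tool y (closing) along heading a+90deg, tool x along heading a
    return (R.from_euler('z',a)*R.from_euler('x',np.pi)).as_quat()
E
python3 - <<'E'
import cv2
a=cv2.imread("pics/top0.png")
cv2.imwrite("pics/c1.png",cv2.resize(a[135:265,180:420],None,fx=3.33,fy=3.33,interpolation=cv2.INTER_CUBIC))
E
```

```text
(no output)
```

View pics/c1.png

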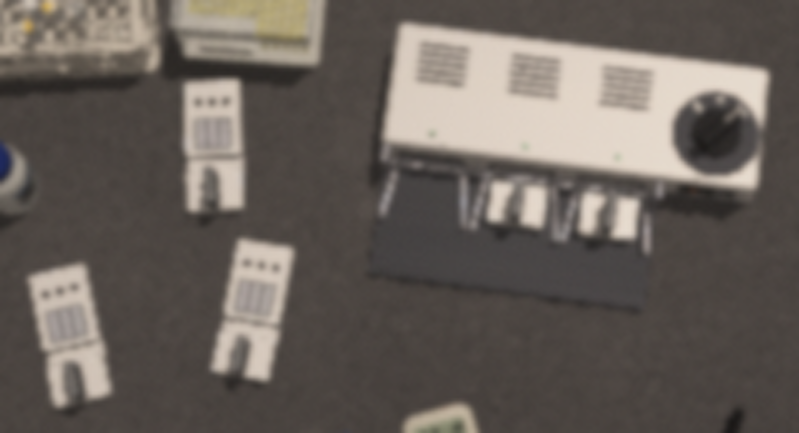

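```bash
cat >> h.py <<'E'
from scipy.optimize import least_squares
def fit(c,uv,model,x0):
    """planar pose (x,y,yaw) of model points from pixels; returns pose, rms px"""
    uv=np.array(uv,float);model=np.array(model,float)
    def f(s):
        P=np.c_[model[:,:2]@np.array([[np.cos(s[2]),np.sin(s[2])],[-np.sin(s[2]),np.cos(s[2])]])+s[:2],model[:,2]]
        return (np.array([pix(c,p) for p in P])-uv).ravel()
    r=least_squares(f,x0); return r.x,np.sqrt(np.mean(r.fun**2))
def w(pose,p): # local xy -> world
    return np.array(pose[:2])+np.array([[np.cos(pose[2]),-np.sin(pose[2])],[np.sin(pose[2]),np.cos(pose[2])]])@np.array(p)
CART=[(.06,.025,.018),(.06,-.025,.018),(-.06,-.025,.018),(-.06,.025,.018)]
INC=[(.11,.166,.062),(.11,-.166,.062),(0,-.166,.062),(0,.166,.062),(-.11,.125,.008),(-.11,-.125,.008)]
TRAY=[(.1,.08,.024),(.1,-.08,.024),(-.1,-.08,.024),(-.1,.08,.024)]
E
python3 - <<'E'
from h import *
c=bot.read_camera("top")
k=lambda L:[(180+(x+.5)/3.33-.5,135+(y+.5)/3.33-.5) for x,y in L]
print("inc",fit(c,k([(402,22),(769,70),(753,190),(384,148),(370,275),(640,308)]),INC,[.6,0,0]))
for n,L in dict(A=[(184,82),(240,79),(243,211),(188,213)],B=[(239,238),(295,246),(268,382),(210,372)],C=[(28,273),(86,263),(111,395),(55,408)]).items():
    print(n,fit(c,k(L),CART,[.5,.2,0]))
print("tray",fit(c,[(429,208),(484,212),(481,281),(426,278)],TRAY,[.5,-.3,0]))
print("bottle",ray(c,(178,184),.105))
o=bot.get_obs()
wc=bot.read_camera("wrist");V=wc["view"];print("cam",-V[:3,:3].T@V[:3,3]-o["position"],V[:3,:3].round(3).tolist(),wc["intrinsics"][0,0])
T=np.eye(4);T[:3,:3]=R.from_quat(o["orientation"]).as_matrix();T[:3,3]=o["position"]
print((V@T).round(4).tolist())
E
```

```text
inc (array([ 0.61778959, -0.05504772, -0.15232215]), np.float64(4.3670347173510455))
A (array([0.6373231 , 0.25044039, 0.07994414]), np.float64(0.3381524973983441))
B (array([ 0.48917524,  0.20718366, -0.1494379 ]), np.float64(0.43344526887071166))
C (array([0.46224125, 0.36818729, 0.25659015]), np.float64(0.4095323140329412))
tray (array([ 0.4542587 , -0.3784775 , -0.05572676]), np.float64(0.8019059403841002))
bottle [0.59460898 0.42259928 0.105     ]
cam [-0.06558937  0.03239069  0.12580349] [[0.435, 0.901, -0.001], [0.862, -0.416, 0.289], [0.26, -0.126, -0.957]] 346.42081498484237
[[-0.0007, 1.0, -0.0004, -0.0006], [-0.9573, -0.0008, -0.2891, 0.0337], [-0.2891, 0.0002, 0.9573, 0.1416], [0.0, 0.0, 0.0, 1.0]]
```

```bash
cat >> h.py <<'E'
def shot(name,cam="wrist"):
    c=bot.read_camera(cam); cv2.imwrite(f"pics/{name}.png",c["frame"][:,:,::-1]); np.savez(f"pics/{name}.npz",**c); return c
E
python3 - <<'E'
from h import *
bot.reach([.55,-.09,.35],down(-.15)); shot("w1"); print(bot.get_obs()["joint_pos"],bot.get_obs()["time_s"])
bot.reach([.43,-.37,.35],down(-.1)); shot("w2"); print(bot.get_obs()["joint_pos"],bot.get_obs()["time_s"])
E
```

```text
[-1.63737572e-01  1.64255910e-01  1.65640180e+00  1.65250724e-04
  1.32119734e+00  1.55566939e+00] 2.7917
[-7.11197735e-01  1.80616928e-01  1.63621247e+00  4.55349265e-04
  1.32477991e+00  9.58270939e-01] 4.0083
```

View pics/w1.png

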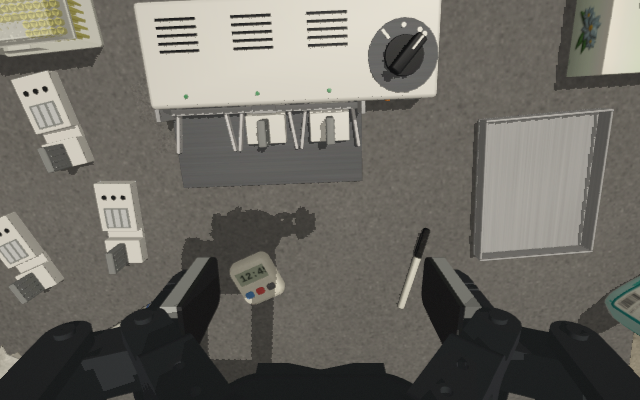

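View pics/w2.png

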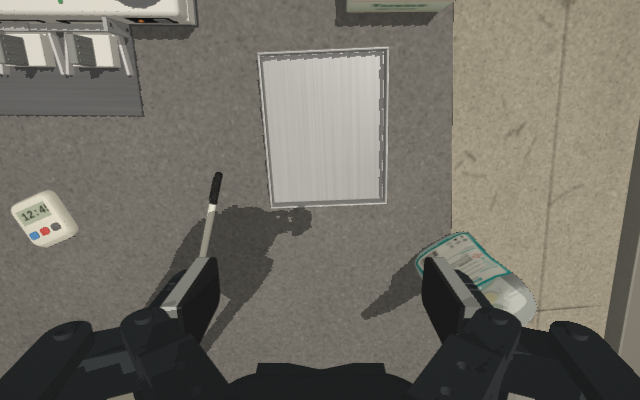

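```bash
python3 - <<'E'
from h import *
c=dict(np.load("pics/w1.npz"))
uv=np.array([(182,187),(362,180),(152,108),(438,97),(136,3)],float)
def f(s):
    L=[(-.11,.125,.008),(-.11,-.125,.008),(0,.166+s[3],.062),(0,-.166+s[3],.062),(.11,.166+s[3],.062)]
    return (np.array([pix(c,[*w(s,p[:2]),p[2]]) for p in L])-uv).ravel()
r=least_squares(f,[.62,-.05,-.15,-.04]); print(r.x,r.fun.reshape(-1,2).round(1).tolist())
p=r.x
for q in [(0,.082,.008),(0,0,.008),(0,-.082,.008),(-.05,0,.06),(-.018,0,.06),(-.05,-.082,.06),(-.018,-.082,.06),(-.04,0,.026),(-.05,.025,.026),(-.05,-.025,.026),(-.05,-.082+.025,.026),(-.05,-.107,.026)]: print(q,pix(c,[*w(p,q[:2]),q[2]]).round(1))
a=ray(c,(424,33),.092);b=ray(c,(391,72),.092);g=(a+b)/2
d=a-b;print("knob",g,np.hypot(*d[:2]),np.arctan2(d[1],d[0])-p[2])
Ri=np.array([[np.cos(p[2]),np.sin(p[2])],[-np.sin(p[2]),np.cos(p[2])]]);print("knob local",Ri@(g[:2]-p[:2]))
c2=dict(np.load("pics/w2.npz"))
print("tray",fit(c2,[(258,53),(388,47),(386,204),(271,208)],TRAY,[.5,-.3,0]))
m=c["frame"][:,:,::-1][0:160,110:470];cv2.imwrite("pics/c2.png",cv2.resize(m,None,fx=2.2,fy=2.2,interpolation=cv2.INTER_CUBIC))
E
```

```text
[ 0.62198638 -0.02678739 -0.11211144 -0.04316715] [[0.6, 0.7], [-0.5, 1.3], [0.2, 0.2], [1.9, 0.1], [-2.1, -1.2]]
(0, 0.082, 0.008) [202.6 105.2]
(0, 0, 0.008) [265.2 102.8]
(0, -0.082, 0.008) [328.1 100.4]
(-0.05, 0, 0.06) [262.1 147.1]
(-0.018, 0, 0.06) [259.7 119.9]
(-0.05, -0.082, 0.06) [330.3 144.6]
(-0.018, -0.082, 0.06) [329.5 117.3]
(-0.04, 0, 0.026) [265.7 135.4]
(-0.05, 0.025, 0.026) [247.1 143.9]
(-0.05, -0.025, 0.026) [285.6 142.5]
(-0.05, -0.057, 0.026) [310.3 141.5]
(-0.05, -0.107, 0.026) [349.  140.1]
knob [ 0.64927639 -0.19386484  0.092     ] 0.04850937424852699 -0.7356346428933092
knob local [ 0.04581077 -0.16297544]
tray (array([ 0.45436495, -0.37792   , -0.05978129]), np.float64(0.8527895377433828))
```

View pics/c2.png

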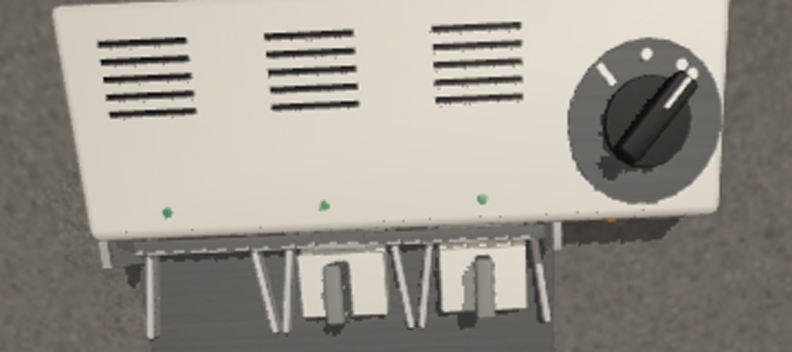

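```bash
cat >> h.py <<'E'
PI=np.array([.6215,-.0268,-.112]); TR=np.array([.4544,-.378,-.06])
def st(): 
    o=bot.get_obs(); print("t%.1f"%o["time_s"],o["position"].round(4) if hasattr(o["position"],"round") else o["position"],"w%.4f"%o["gripper_width"],"gf",np.round(o["grip_force"],1),"F",np.round(o["wrist_force"],1)); return o
E
python3 - <<'E'
from h import *
c=dict(np.load("pics/w1.npz"))
k=ray(c,(404.3,54.8),.068); print(k)
k=(k[:2]+[.6493,-.1939])/2; print("use",k)
a=PI[2]-.7
bot.move_gripper(.04)
bot.reach([*k,.16],down(a)); bot.servo_line([*k,.091],velocity=.08); st()
bot.move_gripper(0.0,40); o=st()
q=np.array(o["joint_pos"]); 
for d in (.5,1.0,1.42):
    r=q.copy(); r[5]-=d; bot.goto_joints(r)
o=st(); print(np.array(o["joint_pos"])-q, o["ft_torque"])
bot.move_gripper(.04); bot.dwell(.3); bot.servo_line([*k,.2]); 
bot.reach([.55,-.09,.35],down(-.15)); shot("w3"); st()
m=cv2.imread("pics/w3.png")[0:160,110:470];cv2.imwrite("pics/c3.png",cv2.resize(m,None,fx=2.2,fy=2.2,interpolation=cv2.INTER_CUBIC))
E
```

```text
[ 0.64932268 -0.19639292  0.068     ]
use [ 0.64931134 -0.19514646]
t6.8 [ 0.6497 -0.1952  0.0915] w0.0402 gf 0.0 F [ 0.3  0.3 -0.5]
t7.2 [ 0.6488 -0.196   0.0919] w0.0114 gf 41.1 F [-5.1 -3.4  5.1]
t8.8 [ 0.6486 -0.196   0.0919] w0.0111 gf 40.4 F [-1.6 -0.5  0.2]
[-1.87870082e-05 -1.07092665e-04  1.35019975e-04  4.36104773e-05
  3.56739064e-04 -1.41429320e+00] [ 0.18080789  0.32151131 -0.03888556]
t11.2 [ 0.55   -0.0904  0.3484] w0.0401 gf 0.0 F [-0.1  0.5  0.3]
```

View pics/c3.png

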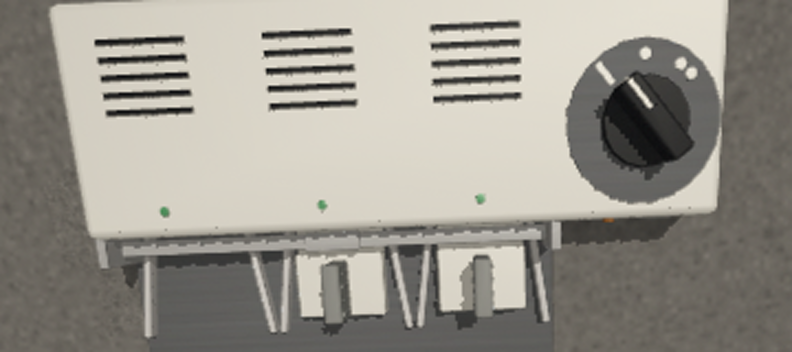

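```bash
cat >> h.py <<'E'
FX=-.044; GH=.041
def grab(cart,zb,F=80):
    """grip the fin of a cartridge whose pose is (x,y,yaw) with base height zb"""
    p=w(cart,(FX,0)); q=down(cart[2])
    bot.move_gripper(.036); bot.reach([*p,zb+GH+.07],q); bot.servo_line([*p,zb+GH],velocity=.1)
    bot.move_gripper(0.,F); return st()
E
python3 - <<'E'
from h import *
for by,ty in ((-.082,-.036),(0,.036)):
    h=np.r_[w(PI,(.010,by)),PI[2]]; grab(h,.008)
    p=w(PI,(.010+FX-.115,by)); bot.servo_line([*p,.008+GH],velocity=.1); st()
    bot.servo_line([*p,.13],velocity=.15)
    T=np.r_[w(TR,(0,ty)),TR[2]]; t=w(T,(FX,0))
    bot.reach([*t,.12],down(TR[2])); st(); bot.servo_line([*t,.003+GH+.001],velocity=.08); st()
    bot.move_gripper(.036); bot.servo_line([*t,.15],velocity=.2)
bot.reach([.43,-.37,.35],down(-.1)); shot("w4"); st()
E
```

```text
t13.6 [ 0.5792 -0.1046  0.0499] w0.0083 gf 78.7 F [-0.5 -0.   5.8]
t14.9 [ 0.4641 -0.0917  0.0495] w0.0087 gf 79.6 F [-0.8  0.1 10.3]
t16.8 [ 0.4085 -0.4102  0.1196] w0.0084 gf 78.3 F [ 0.3  0.3 -0.8]
t17.9 [ 0.4085 -0.4115  0.045 ] w0.0084 gf 78.2 F [-0.3  0.4 -0.6]
t21.9 [ 0.5883 -0.023   0.0499] w0.0084 gf 78.8 F [-0.1 -1.1  6.4]
t23.2 [ 0.4733 -0.0101  0.0496] w0.0082 gf 79.3 F [-0.2 -0.3  9.8]
t25.2 [ 0.4128 -0.3385  0.1196] w0.0088 gf 78.0 F [ 0.7  0.6 -1.4]
t26.3 [ 0.4128 -0.3396  0.0451] w0.0086 gf 77.9 F [-0.  -0.2 -0.7]
t28.2 [ 0.4292 -0.3692  0.3471] w0.0360 gf 0.0 F [-1.  -0.6 -0.9]
```

View pics/w4.png

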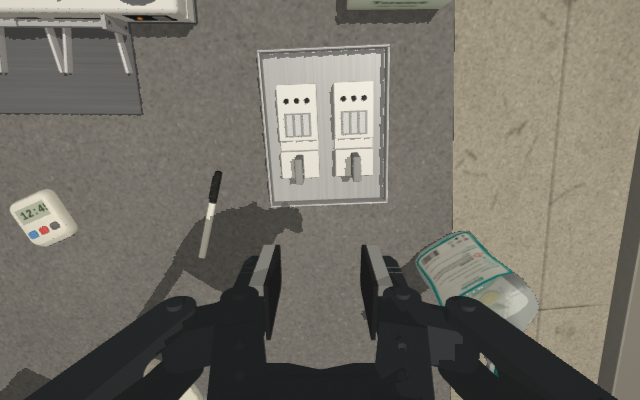

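```bash
python3 - <<'E'
from h import *
bot.reach([.42,.27,.36],down(.1)); c=shot("w5"); st()
for n,p in dict(A=(.6373,.2504,.080),B=(.4892,.2072,-.149),C=(.4622,.3682,.2566)).items():
    print(n,[pix(c,[*w(p,q[:2]),q[2]]).round(0).tolist() for q in CART])
print(pix(c,[.5946,.4226,.105]))
E
```

```text
t30.5 [0.4204 0.2694 0.3599] w0.0358 gf 0.0 F [-0.6  0.1 -1. ]
A [[335.0, -93.0], [380.0, -92.0], [373.0, 26.0], [332.0, 25.0]]
B [[368.0, 49.0], [406.0, 60.0], [378.0, 152.0], [343.0, 143.0]]
C [[219.0, 66.0], [258.0, 60.0], [276.0, 153.0], [240.0, 159.0]]
[179.40732448 -31.50504456]
```

View pics/w5.png

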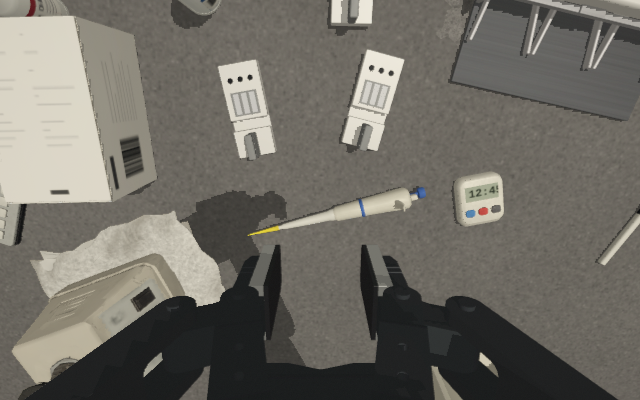

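```bash
cat >> h.py <<'E'
def insert(cart,by,via=None):
    o=grab(cart,0.)
    if o["gripper_width"]<.005: print("MISSED"); return
    p=w(cart,(FX,0)); bot.servo_line([*p,.14],velocity=.15)
    a=PI[2]; s=lambda x,z:[*w(PI,(x+FX,by)),z]
    bot.reach(s(-.088,.14),down(a)); st()
    bot.servo_line(s(-.088,.008+GH+.001),velocity=.08); o=st()
    if o["gripper_width"]<.005: print("LOST"); return
    bot.servo_line(s(.004,.008+GH+.001),velocity=.05); o=st()
    u=np.array([np.cos(a),np.sin(a)]); f0=np.dot(np.array(o["wrist_force"])[:2],u)
    for x in np.arange(.005,.0165,.001):
        bot.servo_line(s(x,.008+GH+.001),velocity=.01); o=bot.get_obs()
        f=np.dot(np.array(o["wrist_force"])[:2],u); print("%.3f %.1f"%(x,f),end="; ")
        if f<f0-12: break
    st(); bot.move_gripper(.036); bot.servo_line(s(x,.15),velocity=.15)
E
python3 - <<'E'
from h import *
insert([.4892,.2072,-.149],-.082)
bot.reach([.50,.07,.36],down(-.05)); c=shot("w6"); st()
h=np.r_[w(PI,(.010,-.082)),PI[2]]
print([pix(c,[*w(h,q[:2]),q[2]+.008]).round(0).tolist() for q in CART[2:]])
for n,p in dict(A=(.6373,.2504,.080),C=(.4622,.3682,.2566)).items():
    print(n,[pix(c,[*w(p,q[:2]),q[2]]).round(0).tolist() for q in CART])
E
```

```text
t33.0 [0.4463 0.2141 0.0418] w0.0090 gf 78.8 F [-0.6 -0.7  5.9]
t35.0 [ 0.4811 -0.0928  0.1396] w0.0085 gf 77.9 F [-0.2 -0.5 -1.8]
t36.2 [ 0.4815 -0.0936  0.0502] w0.0081 gf 78.1 F [-0.1  0.5 -0.5]
t38.2 [ 0.5724 -0.1038  0.05  ] w0.0084 gf 78.1 F [ 0.3 -0.1 -0.7]
0.005 -0.4; 0.006 0.5; 0.007 0.3; 0.008 -1.0; 0.009 -1.0; 0.010 -0.1; 0.011 -1.3; 0.012 -5.5; 0.013 -9.7; 0.014 -12.6; t40.7 [ 0.5797 -0.1046  0.0499] w0.0087 gf 79.9 F [-12.6   1.1   9.4]
t43.1 [0.4999 0.0693 0.3584] w0.0362 gf 0.0 F [-0.   0.1 -0.4]
[[473.0, 96.0], [434.0, 94.0]]
A [[136.0, -4.0], [177.0, -10.0], [200.0, 94.0], [163.0, 100.0]]
C [[71.0, 152.0], [104.0, 141.0], [143.0, 221.0], [112.0, 231.0]]
```

View pics/w6.png

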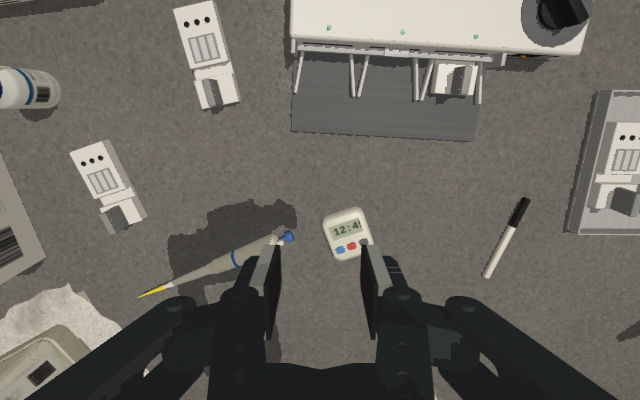

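```bash
python3 - <<'E'
from h import *
c=dict(np.load("pics/w6.npz"))
A,r=fit(c,[(173,9),(212,1),(240,102),(202,111)],CART,[.63,.2,.1]); print(A,r)
insert(A,0.)
bot.reach([.50,.10,.36],down(.0)); c=shot("w7"); st()
for p,dz in ((np.r_[w(PI,(.010,0)),PI[2]],.008),((.4622,.3682,.2566),0)):
    print([pix(c,[*w(p,q[:2]),q[2]+dz]).round(0).tolist() for q in CART])
E
```

```text
[0.62292153 0.20547972 0.15196989] 0.5841104363425601
t45.6 [0.58   0.199  0.0419] w0.0087 gf 78.8 F [0.2 0.9 6.5]
t47.3 [ 0.4912 -0.0115  0.14  ] w0.0083 gf 77.9 F [ 0.2  0.6 -0.9]
t48.6 [ 0.4907 -0.012   0.0502] w0.0088 gf 78.0 F [ 0.1 -0.  -1.1]
t50.6 [ 0.5816 -0.0223  0.05  ] w0.0084 gf 78.0 F [-0.1  0.6 -1.3]
0.005 0.6; 0.006 -0.3; 0.007 0.4; 0.008 0.5; 0.009 -0.1; 0.010 -2.0; 0.011 -6.9; 0.012 -10.8; 0.013 -14.3; t52.9 [ 0.5874 -0.023   0.0498] w0.0088 gf 80.2 F [-14.3   1.2  12.3]
t55.1 [0.4999 0.0994 0.3582] w0.0358 gf 0.0 F [ 0.6  0.5 -0. ]
[[414.0, -15.0], [456.0, -10.0], [435.0, 97.0], [396.0, 92.0]]
[[90.0, 140.0], [125.0, 130.0], [160.0, 213.0], [127.0, 221.0]]
```

View pics/w7.png

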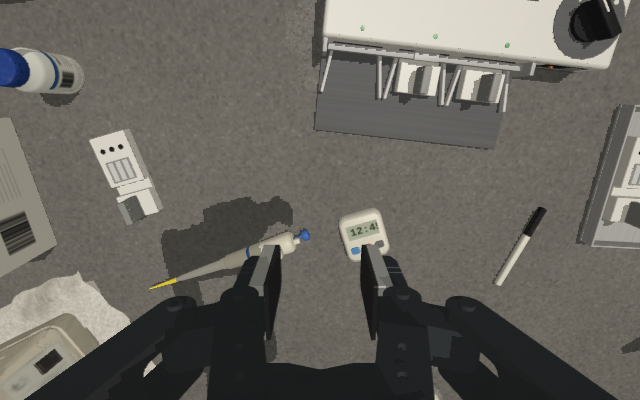

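```bash
python3 - <<'E'
from h import *
insert([.4622,.3682,.2566],.082)
bot.reach([.54,-.06,.35],down(-.112)); c=shot("w8"); st()
for y in (.082,0,-.082):
    p=np.r_[w(PI,(.010,y)),PI[2]]
    print([pix(c,[*w(p,q[:2]),q[2]+.008]).round(0).tolist() for q in CART[2:]])
E
```

```text
t57.9 [0.4201 0.3576 0.0419] w0.0084 gf 78.9 F [-0.9 -0.1  6.4]
t59.9 [0.4995 0.0702 0.1398] w0.0088 gf 77.9 F [ 1.4 -0.1 -1.8]
t61.1 [0.4998 0.0695 0.0502] w0.0086 gf 78.0 F [-0.5  0.6 -1.1]
t63.1 [0.5909 0.0592 0.05  ] w0.0083 gf 78.0 F [ 0.1 -0.4 -0.6]
0.005 -0.3; 0.006 0.1; 0.007 0.5; 0.008 0.5; 0.009 -0.3; 0.010 -2.1; 0.011 -6.5; 0.012 -10.5; 0.013 -13.8; t65.4 [0.5967 0.0585 0.0499] w0.0088 gf 79.8 F [-13.5   3.8  11.3]
t67.6 [ 0.5397 -0.0594  0.348 ] w0.0363 gf 0.0 F [ 0.7  0.7 -0.4]
[[244.0, 131.0], [204.0, 131.0]]
[[308.0, 131.0], [269.0, 131.0]]
[[372.0, 130.0], [333.0, 130.0]]
```

View pics/w8.png

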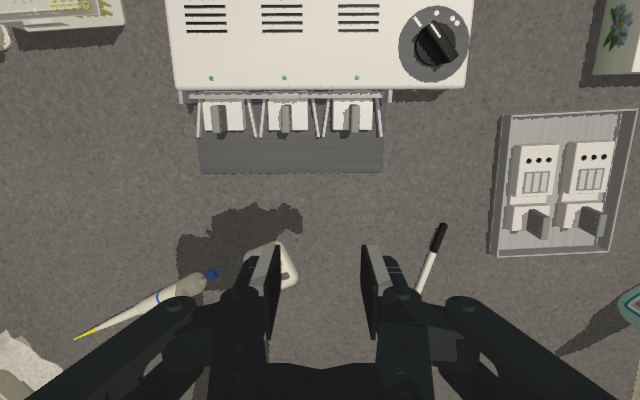

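```bash
python3 - <<'E'
from h import *
k=np.array([.649,-.1955]); a=PI[2]+.7
bot.reach([*k,.16],down(a)); bot.servo_line([*k,.091],velocity=.08)
bot.move_gripper(0.0,60); o=st(); q=np.array(o["joint_pos"])
for d in (.5,1.0,1.42):
    r=q.copy(); r[5]+=d; bot.goto_joints(r)
o=st(); print(o["ft_torque"])
bot.move_gripper(.04); bot.dwell(.3); bot.servo_line([*k,.2])
bot.reach([.54,-.06,.35],down(-.112)); c=shot("w9"); st()
m=cv2.imread("pics/w9.png")[0:260];cv2.imwrite("pics/c9.png",m[:, 130:])
E
```

```text
t69.9 [ 0.6494 -0.1956  0.0918] w0.0105 gf 59.0 F [-1.6  0.3  5.1]
t71.5 [ 0.6492 -0.1967  0.0919] w0.0105 gf 58.8 F [-1.5 -7.1 -0.2]
[-1.17220683  0.18431275  0.12171214]
t74.0 [ 0.5402 -0.0605  0.3485] w0.0400 gf 0.0 F [-0.   0.1  0.5]
```

View pics/c9.png

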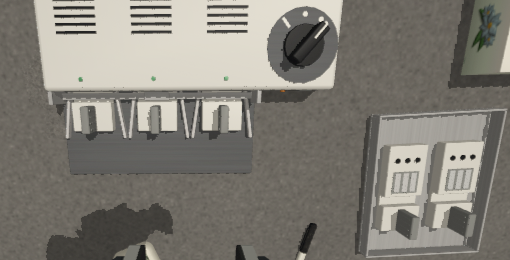

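```bash
python3 -c "
from workcell import bot
print(bot.hand_in())"
```

```text
the job is handed in; nothing more can be done
None
```

The job is handed in at about 74 s of robot time, with no verdict shown: both spent cartridges lie flat in the tray, all three fresh ones were pushed up against the bay stops, the selector is on the two-dot mark, and the arm stayed clear of the bottle.

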